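# Find and open the left-hand-threaded fuel-gas outlet

### The job

One of the two brass-capped outlets on the gas block is the fuel-gas one, which by rule has a left-hand thread, but the markings are gone and both look alike. Find out which by turning the caps gently, only a few degrees each way, and feeling which way each one tightens, without crushing a seal, letting the other outlet come open or shoving the things standing around. Then unscrew the fuel-gas cap, put it in the white dish, and leave the other cap snug on its outlet.

Things in the scene. Friction and masses are not known exactly. Their poses are not given: they have to be found in the camera images.
- block: Grey gas block fixed to the bench: body 74 x 168 x 45 mm (x away from the robot at zero yaw, y along it) on a 104 x 190 x 6 mm steel foot; valve knobs reach 62 mm to -x, copper feeds 90 mm to +x (not used). Origin: centre of the underside. Outlets on its top at x = 0, y = +55 and -55 mm: one has a left-hand thread, one a right-hand; which is which varies, hidden by the caps.
- outlet_1 (a point): Centre of the block's top (45 mm high) under cap_1. On the left-hand outlet a cap tightens anticlockwise and comes off clockwise, seen from above; on the other, the reverse. Quick threads: a cap sits snug on a level land of 0.06 rad either way; beyond it rises 5 mm per rad of loosening, leaves the thread 1.1 rad from snug and lifts straight off (clear to 1.5 rad). It cannot be pulled off before.
- outlet_2 (a point): The same under cap_2. Feel: a sprung seal pushes each cap up against its thread, 16 N when snug, 11 N more per mm pressed in, none once 1.5 mm up. With the hand's height held, a tightening cap pulls the hand down, a loosening one pushes it up, several N by 0.2 rad. Up to 0.2 rad either way from snug the outlet stays sealed and the seal unharmed; 0.4 rad tighter crushes it.
- cap_1: Round knurled brass screw cap, 40 mm across, 28 mm high, about 0.18 kg, snug on the outlet at block y = +55 mm. Origin: centre of its lower rim (50 mm above the bench when snug), z up. Grip it round its side at any height and yaw; a 60 N grip turns it without slipping. A closing gripper may press it down some newtons: ease the hand up before feeling.
- cap_2: The same cap, on the outlet at block y = -55 mm.
- fuel_seal (a joint): Travel (m) of the white sprung seal in the mouth of the left-hand-threaded fuel-gas outlet, whichever of the two that is: about 0.0005 when its cap is snug, rising with the loosened cap to 0.002, falling when the cap is tightened or pushed down. Below -0.0005 it is crushed; above 0.0015 the outlet is open.
- dish: White porcelain dish, 116 mm across, 20 mm high, inner floor 5 mm above the bench and about 90 mm across. Loose. Origin: centre of the underside.
- inert_seal (a joint): The same for the right-hand-threaded outlet, which must stay sealed (left below 0.0012 at the end) and uncrushed.
- timer: Small white bench timer lying flat, 62 x 66 x 19 mm. Bystander. Origin: centre of the underside.
- tape_roll: Roll of beige tape lying flat, 104 mm across, 25 mm high. Bystander. Origin: centre of the underside.
- wash_bottle: Upright reagent bottle with an orange cap, 61 mm across, 118 mm high. Bystander. Origin: centre of the underside.
Things that resemble listed ones, but are neither listed nor needed, are in the scene too. Of the things that look like the dish, the larger one is meant.

How it is judged (in metres and radians):
On the way:
1. the left-hand-threaded outlet's cap has been loosened while the other outlet is still sealed (value of joint fuel_seal above 0.0015 m and value of joint inert_seal below 0.0015 m), for 0.1 s.
At the end, for the whole second after the job is handed in: The left-hand (fuel-gas) outlet's cap lies at rest in the dish (origin within 40 mm of the dish's centre, below 40 mm) and that outlet's seal is above 1.5 mm; the other cap is still snug on its outlet, its seal between -0.5 and +1.2 mm (0.5 mm when snug) (value of joint fuel_seal above 0.0015 m and value of joint inert_seal between -0.0005 and 0.0012 m and linear speed of each of cap_1, cap_2 below 0.02 m/s and ((horizontal distance between cap_1 and dish below 0.04 m and height (world z) of cap_1 below 0.04 m and z of cap_2 in the frame of block below 0.052 m and horizontal distance between cap_1 and cap_2 above 0.05 m) or (horizontal distance between cap_2 and dish below 0.04 m and height (world z) of cap_2 below 0.04 m and z of cap_1 in the frame of block below 0.052 m and horizontal distance between cap_1 and cap_2 above 0.05 m))); the robot touches nothing.
It fails at once if a seal is crushed: pressed in below -0.5 mm, because its cap was turned too far the tight way or pushed down too hard (value of joint any of fuel_seal, inert_seal below -0.0005 m).
It fails at once if the right-hand-threaded outlet comes open: its seal rises above 1.5 mm (value of joint inert_seal above 0.0015 m).
It fails at once if the timer, the tape roll or the bottle is shoved more than 30 mm or the bottle tipped (distance of any of timer, tape_roll, wash_bottle from where it was at the start of the episode above 0.03 m or angle between wash_bottle's own z axis and vertical above 0.4 rad).
It also fails if it takes over 64 s, if anything falls off the work surface, if the arm or the gripper's body presses on something with over 40 N, if the wrist force passes 120 N, or if a joint passes its speed limit or range.

### The arm

A 7-joint arm with a two-finger parallel gripper is mounted at the origin on a cart in front of the work surface, level with it; the furniture and walls round the work are solid. World frame = base frame: x ahead of the robot, y to its left, z up, the work surface at z = 0. Lengths are in mm, angles in rad, forces in N, time in s.
With the tool pointing down it reaches from about 425 to 875 mm from the base axis. Payload 4.7 kg.
Tool frame: the origin (TCP) lies midway between the tips of the shut fingers; the grasp point (between the pads) lies 19 mm behind it (arm.grip_point_offset is the distance from the TCP to the grasp point, in mm); z points along the fingers, y is the line along which they close (so a half turn about z gives the same grasp; the last joint's range is limited). The gripper opens to 85 mm and grips with 20 to 120 N. Pads are 22 mm wide; open, the fingers measure 114 mm over their backs; the gripper's body (76 mm by 85 mm) begins 54 mm behind the grasp point. The pads swing forward as they close: fully open they stand 13 mm farther back than shut.
Start: joints at [1.315, 0.321, -0.07, 1.45, 0.023, 1.371, -0.057], TCP at [173.229, -626.511, 231.349] pointing down, gripper open.
Joint ranges: [-2.86, 2.86], [-0.3, 2.09], [-1.38, 1.24], [0.06, 2.45], [-1.56, 4.7], [0.09, 2.05], [-2.69, 2.69]. Speed limits (rad/s): [2.57, 2.57, 3.14, 3.14, 3.14, 3.14, 3.14].

### API

Orientations are given as a unit quaternion [x, y, z, w].
In Python, from rig import arm, effector, kinematics, monitor, snapshot, get_calibration gives the robot as it stands. The module is installed in compiled form; this text tells all that it offers. Calls block until the motion is done:
- arm.movep(position, orientation): joint-space move of the TCP to a pose.
- arm.line_to(position, rotation=None, rate=150, threshold=None): straight line of the TCP; rotation=None keeps the orientation; rate is the mean speed in mm/s. With threshold (N) it stops when the force on the tool has changed by that much, and returns True; else False.
- arm.move_j(angles): joint-space move.
- effector.set_gripper(opening, grip_force=None): opening from 0.0 (shut) to 1.0 (fully open); grip_force is the grip in N (None keeps the last); returns when the fingers have stopped.
- arm.dwell(seconds).
- kinematics.solve_ik(position, orientation): joint angles nearest the present ones, or None.
- monitor.sense(): the state.
- snapshot(name): name is "scene" or "side" or "wrist"; returns the picture (420x560x3 uint8, red, green, blue); there is no depth.
- get_calibration(name): a dict with "camera_matrix" (3x3 intrinsics, pixels), "eye" and "rotation" of the camera in the world. Camera axes: x right, y up, looking along -z (the intrinsics and any distortion apply to the point x, -y, -z); pixel columns grow to the right and rows downward; lengths in mm; the calibration is good to about 2 mm. A picture is of the moment at which its call begins: read the wrist's pose just before it. get_calibration takes no time and is no camera call; for the wrist camera it gives the pose at the moment of the call.
A pose or a line that the arm cannot do raises arm.Unreachable and nothing moves.
- arm.hand_in(): hands the job in; it is judged then, once.
The state is a dict: "time_s": time; "joint_positions": joint angles; "qd": joint speeds; "joint_efforts": joint torques, N m; "ee_pos": TCP position; "tcp_rot": TCP orientation; "force": force on the tool from outside, world axes, zero at the start; "moment": the same for the moment, N m; "grip_width": opening from 0.0 (shut) to 1.0 (fully open); "gripper_force": force on a finger pad.
Only numpy, scipy, OpenCV 4.12 (cv2) and the standard library are available. Lean on these libraries where they do the work, as an engineer would, in place of code of your own. Each camera call takes 0.05 s, during which the arm holds its last target. There are 200 camera calls.

## Working session

There is one attempt and no reset: what is moved stays moved. The work goes in short steps, each a Python script; the robot and the scene stay as the last script left them, time stands still between calls to the robot, and variables do not carry over. Pictures are saved under pics/ and viewed, at most 10 in all, crops included, and the job is handed in when it is done.

```bash
mkdir -p pics; python3 - <<'E'
from rig import *
import cv2,numpy as np
for n in("scene","side"):
    im=snapshot(n); cv2.imwrite(f"pics/{n}0.png",im[:,:,::-1]); c=get_calibration(n); print(n,c)
s=monitor.sense(); print(s["time_s"],s["ee_pos"],s["tcp_rot"],s["force"])
E
```

```text
scene {'camera_matrix': array([[404.3818458 ,   0.        , 283.31980037],
       [  0.        , 404.3818458 , 203.23253464],
       [  0.        ,   0.        ,   1.        ]]), 'eye': array([ 60.42274165,  65.37181339, 647.56861994]), 'rotation': array([-0.20351099,  0.31873059,  0.79023981, -0.48219823])}
side {'camera_matrix': array([[426.4584892 ,   0.        , 286.14251677],
       [  0.        , 426.4584892 , 213.33285793],
       [  0.        ,   0.        ,   1.        ]]), 'eye': array([ 414.91422106, -941.54834758,  403.10962477]), 'rotation': array([ 0.54233421, -0.06086313, -0.10163158,  0.83176938])}
0.1 [ 173.07825518 -626.03741132  230.3354223 ] [ 9.90912543e-01  1.34505041e-01 -1.58833671e-04 -8.37314135e-04] [-0.45444795 -0.70509939  0.45825394]
```

View pics/scene0.png

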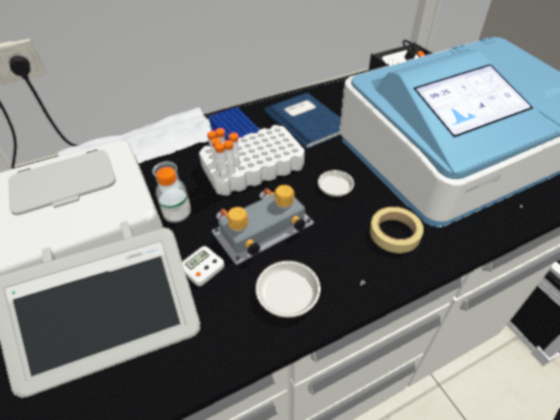

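View pics/side0.png

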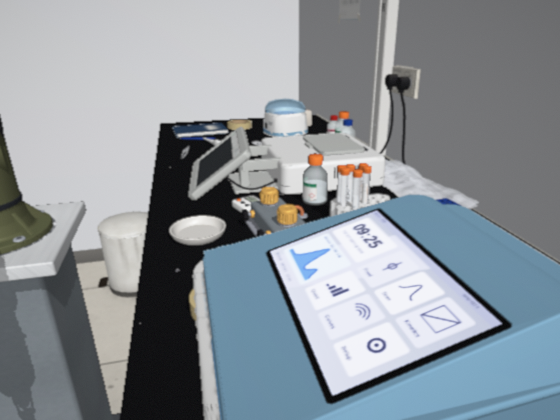

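Scene view: the caps are at about (237,218) and (285,196). The large dish is at (288,289), the timer (203,265), the tape (397,229) and the bottle (170,190).

```bash
cat > h.py <<'E'
from rig import *
import cv2,numpy as np
from scipy.spatial.transform import Rotation as R
def ray(c,u,v):
    K=c["camera_matrix"]; d=np.array([(u-K[0,2])/K[0,0],-(v-K[1,2])/K[1,1],-1.])
    return c["eye"],R.from_quat(c["rotation"]).apply(d)
def onz(c,u,v,z):
    e,d=ray(c,u,v); return e+d*(z-e[2])/d[2]
def proj(c,p):
    q=R.from_quat(c["rotation"]).inv().apply(np.asarray(p)-c["eye"]);K=c["camera_matrix"]
    return K[0,0]*q[0]/-q[2]+K[0,2], -K[1,1]*q[1]/-q[2]+K[1,2]
def cross(a,b):
    (p,d),(q,e)=a,b
    t=np.linalg.lstsq(np.c_[d,-e],q-p,rcond=None)[0]; x,y=p+d*t[0],q+e*t[1]
    return (x+y)/2,np.linalg.norm(x-y)
def brass(im,amin=80):
    h=cv2.cvtColor(im,cv2.COLOR_RGB2HSV)
    m=cv2.inRange(h,(10,140,110),(26,255,255)); m=cv2.morphologyEx(m,cv2.MORPH_OPEN,np.ones((3,3)))
    n,l,s,c=cv2.connectedComponentsWithStats(m)
    return [(tuple(c[i].round(1)),tuple(s[i])) for i in range(1,n) if s[i,4]>amin]
def white(im,amin=300):
    h=cv2.cvtColor(im,cv2.COLOR_RGB2HSV); m=cv2.inRange(h,(0,0,120),(180,70,255))
    return [(cv2.boundingRect(k),cv2.contourArea(k)) for k in cv2.findContours(m,cv2.RETR_EXTERNAL,cv2.CHAIN_APPROX_NONE)[0] if cv2.contourArea(k)>amin]
def tool(yaw):   # pointing down, closing line (tool y) at angle yaw+90 from world x
    return (R.from_euler("z",yaw)*R.from_quat([1,0,0,0])).as_quat()
E
python3 - <<'E'
from h import *
C={n:get_calibration(n) for n in("scene","side")}
I={n:cv2.imread(f"pics/{n}0.png")[:,:,::-1].copy() for n in C}
for n in C: print(n,brass(I[n],40))
print(white(I["scene"]))
c=C["scene"]
for u,v in((237,218),(285,196)): print(onz(c,u,v,64))
print("dish",onz(c,288,287,15)); print("timer",onz(c,203,265,10),"tape",onz(c,397,229,12),"bottle base",onz(c,176,212,0))
print("rack",onz(c,213,188,0))
# foot corners
for p in((215,228),(242,258),(312,222),(262,253)): print(onz(c,*p,6))
E
```

```text
scene [((np.float64(221.1), np.float64(140.4)), (np.int32(208), np.int32(130), np.int32(29), np.int32(22), np.int32(343))), ((np.float64(165.8), np.float64(175.6)), (np.int32(157), np.int32(167), np.int32(19), np.int32(18), np.int32(285))), ((np.float64(283.9), np.float64(194.7)), (np.int32(274), np.int32(185), np.int32(20), np.int32(21), np.int32(337))), ((np.float64(236.0), np.float64(217.0)), (np.int32(222), np.int32(207), np.int32(25), np.int32(22), np.int32(391)))]
side [((np.float64(343.2), np.float64(114.5)), (np.int32(339), np.int32(112), np.int32(9), np.int32(6), np.int32(52))), ((np.float64(315.0), np.float64(159.4)), (np.int32(309), np.int32(155), np.int32(13), np.int32(10), np.int32(122))), ((np.float64(353.8), np.float64(169.5)), (np.int32(338), np.int32(164), np.int32(32), np.int32(13), np.int32(251))), ((np.float64(268.6), np.float64(195.0)), (np.int32(260), np.int32(188), np.int32(18), np.int32(15), np.int32(234))), ((np.float64(288.1), np.float64(213.0)), (np.int32(278), np.int32(204), np.int32(25), np.int32(20), np.int32(345)))]
[((256, 261, 65, 56), 2794.5), ((205, 234, 355, 186), 29683.5), ((233, 192, 71, 51), 1134.0), ((157, 177, 33, 45), 938.5), ((318, 170, 36, 26), 685.5), ((416, 65, 115, 70), 4446.0), ((0, 0, 560, 397), 104535.0)]
[580.57145026 -87.42500989  64.        ]
[ 591.5278381  -198.42724205   64.        ]
dish [ 423.25259181 -118.01186457   15.        ]
timer [545.364786     3.28671611  10.        ] tape [ 445.15231411 -382.219337     12.        ] bottle base [716.85645911   8.59216406   0.        ]
rack [751.78348632 -90.48072457   0.        ]
[627.35491106 -50.69270325   6.        ]
[528.9468851 -70.8493107   6.       ]
[ 547.60409043 -239.61270099    6.        ]
[ 521.93466644 -110.89701214    6.        ]
```

```bash
python3 - <<'E'
from h import *
C={n:get_calibration(n) for n in("scene","side")}
print("cap1",cross(ray(C["scene"],236,217.5),ray(C["side"],268.6,195)),"cap2",cross(ray(C["scene"],284.5,195.5),ray(C["side"],288.1,213.3)))
yaw=0.1
arm.line_to([125,-450,300])
arm.movep([430,-130,320],tool(yaw)); 
arm.line_to([500,-130,300])
print(kinematics.solve_ik([580,-87,60],tool(yaw)),kinematics.solve_ik([590,-198,60],tool(yaw)))
for k in range(2):
    w=get_calibration("wrist"); im=snapshot("wrist"); cv2.imwrite("pics/w1.png",im[:,:,::-1]); 
print(w, monitor.sense()["joint_positions"],monitor.sense()["force"],monitor.sense()["time_s"])
print(brass(im),white(im))
for (b,s) in brass(im): print(b,onz(w,*b,64))
E
```

```text
cap1 (array([580.45177293, -86.1183475 ,  63.90023836]), np.float64(3.524001477920184)) cap2 (array([ 594.66942535, -198.29886959,   64.2058898 ]), np.float64(2.2942436202437935))
[ 0.77667821  0.45826907 -0.82090242  1.77707133  0.37765922  1.07149697
 -1.64831317] [ 0.88149101  0.5156681  -0.7646743   1.68658709  0.39319286  1.09958881
 -1.47093066]
{'camera_matrix': array([[311.41215628,   0.        , 279.9664731 ],
       [  0.        , 311.41215628, 211.16484239],
       [  0.        ,   0.        ,   1.        ]]), 'eye': array([ 578.63700476, -123.64886058,  442.24689179]), 'rotation': array([-0.11620512,  0.10496136, -0.6629444 ,  0.73210942])} [ 1.00153674  0.05052285 -0.81858587  1.64578646  0.03794194  1.46131437
 -1.2923603 ] [ 0.13282981  0.5583226  -1.20436002] 3.9083
[((np.float64(340.7), np.float64(55.2)), (np.int32(334), np.int32(35), np.int32(13), np.int32(35), np.int32(264))), ((np.float64(250.0), np.float64(58.6)), (np.int32(245), np.int32(38), np.int32(12), np.int32(34), np.int32(241))), ((np.float64(345.6), np.float64(101.6)), (np.int32(328), np.int32(85), np.int32(36), np.int32(34), np.int32(976))), ((np.float64(248.9), np.float64(104.5)), (np.int32(233), np.int32(88), np.int32(33), np.int32(34), np.int32(913)))] [((433, 391, 47, 29), 878.0), ((81, 391, 45, 29), 860.0), ((419, 296, 141, 87), 4825.5), ((173, 284, 216, 104), 12143.0), ((381, 270, 37, 43), 330.5), ((0, 260, 180, 124), 10578.0), ((224, 183, 82, 77), 4788.5), ((151, 94, 62, 59), 2467.5), ((221, 60, 148, 87), 11239.5), ((423, 55, 66, 69), 3416.0), ((493, 38, 67, 254), 8818.0), ((0, 0, 150, 222), 19821.0)]
(np.float64(340.7), np.float64(55.2)) [ 642.08134681 -184.52554525   64.        ]
(np.float64(250.0), np.float64(58.6)) [628.83495384 -85.62793963  64.        ]
(np.float64(345.6), np.float64(101.6)) [ 595.06969063 -197.76154647   64.        ]
(np.float64(248.9), np.float64(104.5)) [580.9602108 -87.6884336  64.       ]
```

View pics/w1.png

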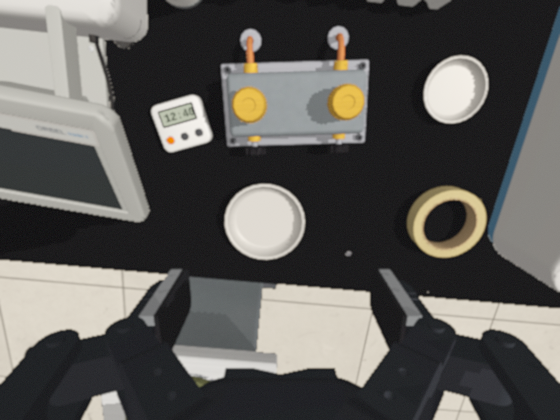

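Wrist view: the caps are at (249,104) and (346,102), and the dish at (265,221). The area around the caps is clear. All three cameras agree to within about 2 mm, and the cap spacing comes out near the expected 110 mm. Next I'll grip cap_1 and feel it.

```bash
cat >> h.py <<'E'
P={1:np.array([580.8,-87.2]),2:np.array([594.9,-197.9])}
Y0=-0.65
def F(n=6):
    a=[]
    for _ in range(n): arm.dwell(0.03); s=monitor.sense(); a.append(np.r_[s["force"],s["moment"][2]])
    return np.mean(a,0)
def show(t,f0=0):
    s=monitor.sense(); print(t,"t%.1f"%s["time_s"],"F",(F()-f0).round(2),"pos",np.round(s["ee_pos"],1),"grip",round(s["grip_width"],3),round(s["gripper_force"],1),"j7",round(s["joint_positions"][6],2))
def grasp(i,z=49,yaw=Y0):
    p=P[i]
    effector.set_gripper(0.75)
    arm.movep([*p,130],tool(yaw)); arm.dwell(0.2)
    f0=F()
    hit=arm.line_to([*p,z],rate=80,threshold=8); arm.dwell(0.2)
    show(f"down hit={hit}",f0)
    return f0,hit
E
python3 - <<'E'
from h import *
arm.movep([560,-100,200],tool(Y0))
w=get_calibration("wrist"); im=snapshot("wrist")
for (b,s) in brass(im): print(b,s[4],onz(w,*b,70))
f0,hit=grasp(1)
np.save("f0.npy",f0)
if not hit:
    effector.set_gripper(0.3,60); arm.dwell(0.2); show("closed",f0)
cv2.imwrite("pics/w2.png",snapshot("wrist")[:,:,::-1])
E
```

```text
(np.float64(129.1), np.float64(4.5)) 310 [ 753.30972537 -104.59820544   70.        ]
(np.float64(299.0), np.float64(59.5)) 464 [ 644.81819268 -184.88572009   70.        ]
(np.float64(346.1), np.float64(102.1)) 1858 [ 595.37442008 -197.05766686   70.        ]
(np.float64(35.3), np.float64(139.9)) 2668 [730.93659415  32.0515462   70.        ]
(np.float64(218.7), np.float64(143.7)) 384 [633.4516778  -91.00646335  70.        ]
(np.float64(254.5), np.float64(191.6)) 1503 [581.6325039 -89.0086969  70.       ]
down hit=False t7.4 F [ 0.19 -0.1  -0.53  0.01] pos [581.1 -87.3  49.5] grip 0.753 0.0 j7 -2.39
closed t8.1 F [-2.03 -0.22  4.24 -0.  ] pos [580.8 -87.3  49.3] grip 0.452 60.0 j7 -2.39
```

```bash
cat >> h.py <<'E'
def feel(i,f0,yaw=Y0,z=49):
    p=P[i]
    for k in range(12):
        fz=(F()-f0)[2]
        if abs(fz)<1.0: break
        z+=np.clip(fz*0.06,-.3,.3); arm.line_to([*p,z],tool(yaw),rate=5); arm.dwell(0.1)
    show(f"eased z={z:.2f}",f0)
    for a in(0.08,0.15,0,-0.08,-0.15,0):
        arm.line_to([*p,z],tool(yaw+a),rate=20) if 0 else arm.line_to([*p,z],tool(yaw+a))
        arm.dwell(0.15); show(f"{a:+.2f}",f0)
    return z
E
python3 - <<'E'
from h import *
feel(1,np.load("f0.npy"))
E
```

```text
eased z=49.50 t9.7 F [ 0.23 -1.09 -1.01 -0.03] pos [580.8 -87.3  49.3] grip 0.455 60.1 j7 -2.39
+0.08 t10.3 F [ 0.24 -0.95 -0.63  0.12] pos [580.8 -87.1  49.5] grip 0.452 60.5 j7 -2.31
+0.15 t10.9 F [-0.87 -0.17  2.41  0.15] pos [580.9 -87.   49.7] grip 0.45 60.7 j7 -2.25
+0.00 t11.5 F [ 1.61  0.57 -1.53 -0.13] pos [580.9 -87.   49.3] grip 0.452 60.5 j7 -2.39
-0.08 t12.1 F [ 2.77  0.54 -4.8  -0.12] pos [580.8 -87.1  49.3] grip 0.45 60.7 j7 -2.46
-0.15 t12.7 F [ 2.95  0.27 -8.47 -0.03] pos [580.6 -87.2  49.1] grip 0.454 61.0 j7 -2.52
+0.00 t13.4 F [-1.11 -0.07 -3.6   0.18] pos [580.3 -87.2  49.5] grip 0.454 61.8 j7 -2.39
```

Cap_1 is pulled down when turned clockwise and pushed up when turned anticlockwise, so it's right-handed (inert). I'll leave it snug and confirm on cap_2, starting with room to turn clockwise.

```bash
python3 - <<'E'
from h import *
effector.set_gripper(0.75); arm.dwell(0.2); show("released")
arm.line_to([*P[1],130])
f0,hit=grasp(2,yaw=0.7)
np.save("f0.npy",f0)
if not hit:
    effector.set_gripper(0.3,60); arm.dwell(0.2); show("closed",f0)
    print("z",feel(2,f0,yaw=0.7))
E
```

```text
released t14.1 F [-0.24 -0.05  0.31 -0.01] pos [581.  -87.2  49.7] grip 0.753 0.0 j7 -2.39
down hit=False t18.3 F [-0.13  0.22  0.15 -0.01] pos [ 595.2 -198.    49.5] grip 0.753 0.0 j7 -0.97
closed t19.0 F [-4.19  2.1   5.7  -0.02] pos [ 594.3 -197.    49.3] grip 0.457 60.0 j7 -0.97
eased z=50.10 t22.7 F [-3.91  3.51  0.4  -0.01] pos [ 594.3 -197.1   49.4] grip 0.451 60.1 j7 -0.97
+0.08 t23.3 F [-3.27  3.97 -1.86  0.07] pos [ 594.3 -197.3   49.4] grip 0.456 60.6 j7 -0.9
+0.15 t23.9 F [-1.79  5.14 -8.78 -0.  ] pos [ 594.5 -197.4   49.3] grip 0.456 61.0 j7 -0.83
+0.00 t24.6 F [-3.88  4.78 -6.03 -0.2 ] pos [ 594.  -197.7   49.6] grip 0.458 61.4 j7 -0.97
-0.08 t25.2 F [-5.13  4.97 -3.94 -0.1 ] pos [ 593.7 -197.6   49.8] grip 0.453 61.7 j7 -1.04
-0.15 t25.8 F [-5.68  4.82 -3.   -0.09] pos [ 593.7 -197.6   50. ] grip 0.452 61.8 j7 -1.1
+0.00 t26.4 F [-3.08  4.97 -6.53  0.15] pos [ 594.3 -197.5   49.6] grip 0.456 62.4 j7 -0.97
z 50.095577098734424
```

Cap_2 tightens anticlockwise, so it's left-handed and is the fuel-gas cap. I'll unscrew it clockwise.

```bash
python3 - <<'E'
from h import *
f0=np.load("f0.npy"); p=np.array([594.3,-197.4]); z0=50.1
for a in(0.15,0.4,0.65,0.9,1.15,1.4,1.58):
    arm.line_to([*p,z0+5*min(max(a-0.06,0),1.1)],tool(0.7-a)); arm.dwell(0.05)
    show(f"{a:.2f}",f0)
    if a==0.65: cv2.imwrite("pics/w3.png",snapshot("wrist")[:,:,::-1])
E
```

```text
0.15 t27.0 F [-3.56  4.43 -6.76 -0.18] pos [ 593.7 -197.5   50.1] grip 0.455 62.4 j7 -1.1
0.40 t27.6 F [ -3.54   3.83 -10.14  -0.07] pos [ 593.6 -197.4   51.1] grip 0.452 62.1 j7 -1.33
0.65 t28.3 F [ -3.07   4.71 -11.36  -0.13] pos [ 593.8 -197.1   52.4] grip 0.449 61.9 j7 -1.55
0.90 t29.0 F [ -3.65   4.99 -10.86  -0.13] pos [ 593.7 -196.7   53.7] grip 0.452 62.2 j7 -1.78
1.15 t29.6 F [-4.42  5.23 -2.94 -0.  ] pos [ 595.1 -196.6   56.8] grip 0.452 63.0 j7 -2.01
1.40 t30.3 F [-4.81  4.84 -2.27  0.03] pos [ 595.  -196.7   56.9] grip 0.455 63.0 j7 -2.23
1.58 t30.9 F [-5.01  5.12 -2.33  0.05] pos [ 595.  -196.7   56.9] grip 0.453 63.0 j7 -2.4
```

```bash
python3 - <<'E'
from h import *
f0=np.load("f0.npy")
hit=arm.line_to([594.3,-197,130],rate=60,threshold=20); arm.dwell(0.2); show(f"lift hit={hit}",f0)
K=get_calibration("wrist")["camera_matrix"]
w=dict(camera_matrix=K,eye=np.array([578.637,-123.649,442.247]),rotation=np.array([-.11620512,.10496136,-.6629444,.73210942]))
d=onz(w,265,221.5,18); print("dish",d,np.hypot(*d[:2]))
for yaw in(-0.6,-.3,0,.3):
    for x in(0,8): print(yaw,x,kinematics.solve_ik([d[0]+x,d[1],9],tool(yaw)))
cv2.imwrite("pics/s4.png",snapshot("scene")[:,:,::-1])
cv2.imwrite("pics/w4.png",snapshot("wrist")[:,:,::-1])
E
```

```text
lift hit=False t32.6 F [-0.42  0.32 -2.29  0.  ] pos [ 594.1 -196.9  129.6] grip 0.455 63.1 j7 -2.37
dish [ 423.53238069 -117.46074273   18.        ] 439.51871811700966
-0.6 0 [ 0.96146827  0.19794133 -0.78959959  2.1577055   0.18657505  0.85227437
 -2.11269676]
-0.6 8 [ 0.94718039  0.21590948 -0.78388454  2.1405721   0.20145884  0.85705394
 -2.12867007]
-0.3 0 [ 1.00635421  0.20823192 -0.83828746  2.15655399  0.20510176  0.85517032
 -1.82750583]
-0.3 8 [ 0.99137296  0.22670743 -0.83229179  2.1394223   0.22105937  0.86031652
 -1.84433065]
0 0 [ 1.05007821  0.2196398  -0.88616633  2.15547876  0.22488941  0.8585039
 -1.54335482]
0 8 [ 1.03478644  0.23877363 -0.88033024  2.13833821  0.2421166   0.86409674
 -1.56117639]
0.3 0 [ 1.08875198  0.23109622 -0.92897177  2.15456772  0.24409436  0.86198317
 -1.25877127]
0.3 8 [ 1.07366454  0.25105034 -0.92385077  2.1374074   0.26277485  0.86808973
 -1.27772704]
```

View pics/s4.png

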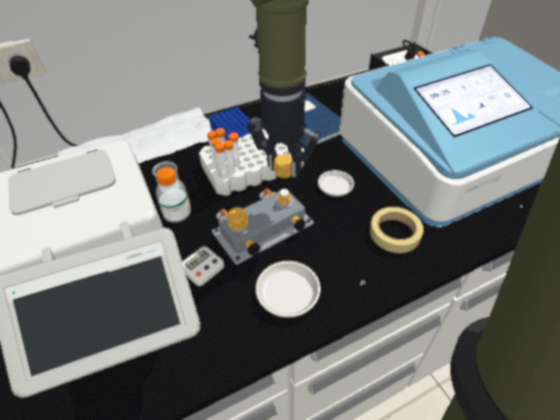

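The cap is held at (284,163), the outlet at (285,200) is bare, the other cap is in place at (237,218), and the dish hasn't moved from (288,289). Now I'll place the cap in the dish.

```bash
python3 - <<'E'
from h import *
d=np.array([426.,-117.5]); q=tool(-.3)
arm.movep([*d,130],q); arm.dwell(.2); f0=F()
arm.line_to([*d,40],q,rate=100)
hit=arm.line_to([*d,8.5],q,rate=30,threshold=5); arm.dwell(.1); show(f"low hit={hit}",f0)
effector.set_gripper(0.62); arm.dwell(.2); show("open",f0)
arm.line_to([*d,130],q,rate=80)
arm.line_to([500,-130,250])
arm.dwell(.2)
w=get_calibration("wrist"); im=snapshot("wrist"); cv2.imwrite("pics/w5.png",im[:,:,::-1])
for b,s in brass(im): print(b,s[4],onz(w,*b,64)[:2],onz(w,*b,22)[:2])
show("end")
E
```

```text
low hit=False t36.5 F [-0.24  0.01 -0.04 -0.  ] pos [ 426.2 -117.6    8.7] grip 0.451 63.1 j7 -1.84
open t37.2 F [-0.27  0.18  2.04 -0.  ] pos [ 426.1 -117.5    8.6] grip 0.62 0.0 j7 -1.84
(np.float64(35.3), np.float64(9.1)) 1004 [724.95976075  32.90479228] [744.11245689  56.91074677]
(np.float64(292.4), np.float64(28.4)) 354 [ 640.73327394 -186.86105188] [ 649.08585672 -191.03502182]
(np.float64(199.3), np.float64(75.7)) 321 [628.57749943 -89.21581832] [635.37138318 -80.86902866]
(np.float64(308.3), np.float64(85.1)) 124 [ 589.21839356 -187.82366371] [ 590.96537553 -192.12106652]
(np.float64(215.4), np.float64(125.1)) 1245 [580.73482477 -87.63390784] [581.3939838  -79.08427448]
(np.float64(287.2), np.float64(234.1)) 721 [ 445.07625664 -122.81914824] [ 428.34031857 -118.78121422]
end t40.4 F [ 0.26 -0.29 -0.74  0.  ] pos [ 499.5 -130.   249.6] grip 0.619 0.0 j7 -1.72
```

View pics/w5.png

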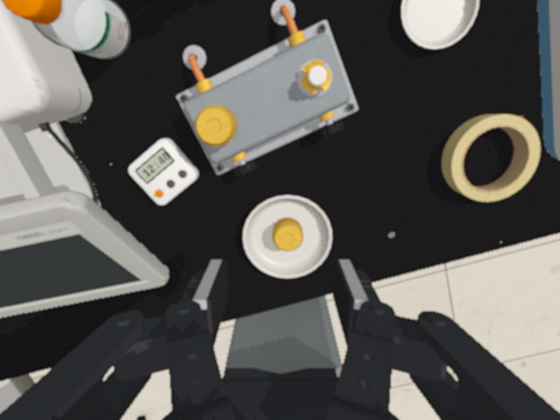

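The fuel-gas cap sits centred in the dish at (287,234), cap_1 is in place at (215,125), the white seal shows on the bare outlet at (318,75), and the robot is clear.

```bash
python3 -c "
from rig import arm
print(arm.hand_in())"
```

```text
the job is handed in; nothing more can be done
None
```

I handed the job in at about 40 s with no verdict returned: cap_2 tightened anticlockwise, so it is the fuel-gas cap and now lies in the white dish, while cap_1 (right-hand thread) was left on its outlet at the angle it started from.

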